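Balance the cookie press on the baker's scale

TASK

Find the weight of the heart-shaped cookie press: thread ring weights over the post of the scale's empty pan until the beam stands level, with the pointer inside the green band. The post is clamped anywhere along its slot, so feel gently for it, never bearing hard on the pan; lower each weight down its post rather than dropping it. Leave the unused weights lying on the board or table, and leave the press and everything else where it is.

Things in the scene. Friction and masses are not known exactly. Their poses are not given: they have to be found in the camera images.
- scale: Two-pan baker's scale, fixed: blue base 120 x 300 mm, 50 mm high; white dial card in its middle (85 mm wide, top at 223 mm) with a green band. Origin under the middle of the base. y runs along the beam, towards the round plate with the press (+y); the weight pan is on the -y side. With both sides empty it stands level. Pans stay horizontal and move +-19.5 mm up and down with the beam.
- beam (a joint): Tilt of the beam (rad): 0 = down on the press side, at a stop (the start); 0.15 = level, red pointer mid green band; 0.30 = down on the weights' side. Arms 130 mm each. A spring makes tilt proportional to the difference: each 50 g moves it 0.044 rad off level, stops at 170 g. The pan yields softly when pushed down. The green band reaches 0.031 rad (35 g) either side of level.
- pan_top (a point): Middle of the top of the weight pan, a steel disc 90 mm across; axes as the scale's; 120 mm up when level, 139.5 mm at the start. A dark upright post, 11 mm thick, 42 mm tall, nearly square-edged on top, is clamped in the pan's black slot, which runs along x: it stands on y = 0, up to 12 mm from this point towards +x or -x (not measured: see or feel for it). Over 15 N sideways shifts it.
- press: Heart-shaped cast aluminium cookie press with a red knob, about 85 mm wide and 52 mm tall, standing on the scale's round plate (140 mm across). Weighs between 240 and 360 g, not known beforehand. Stays where it is. Origin at the centre of its underside.
- board: Wooden chopping board, 230 x 230 x 12 mm, fixed; the weights lie on it. Origin at the centre of its underside (on the table).
- w200: Brass ring weight of 200 g: 52 mm outer diameter, 12 mm thick, 13.5 mm bore right through, lying flat on the board. Origin at the centre of its underside, z along the bore.
- w150: Brass ring weight of 150 g: 46 mm outer diameter, 12 mm thick, 13.5 mm bore right through, lying flat on the board. Origin at the centre of its underside, z along the bore.
- w100: Dark steel ring weight of 100 g: 40 mm outer diameter, 12 mm thick, 13.5 mm bore right through, lying flat on the board. Origin at the centre of its underside, z along the bore.
- w50: Pale aluminium ring weight of 50 g: 46 mm outer diameter, 12 mm thick, 13.5 mm bore right through, lying flat on the board. Origin at the centre of its underside, z along the bore.
- cupcake0: Bystander: cupcake with pink icing, loose on the table, to be left alone. Origin under its middle.
- cupcake1: Bystander: chocolate cupcake, loose on the table, to be left alone. Origin under its middle.
- cupcake2: Bystander: cupcake with pink icing, near the robot, loose on the table, to be left alone. Origin under its middle.
- cookie: Bystander: heart cookie with pink icing, loose on the table, to be left alone. Origin under its middle.
- nozzle: Bystander: steel piping nozzle, 48 mm tall cone, loose on the table, to be left alone. Origin under its middle.
- cutter: Bystander: copper cookie cutter ring, 70 mm, loose on the table, to be left alone. Origin under its middle.
- sprinkles: Bystander: small pink jar with red cap, 80 mm tall, loose on the table, to be left alone. Origin under its middle.
Things that resemble listed ones, but are neither listed nor needed, are in the scene too. Leave any blue or purple look-alike of the w150 alone.

How it is judged:
By the outcome, as a careful person would: the job done as asked, in the order asked, and still so for the second after the job is handed in, with the robot touching nothing.
It also fails if it takes over 67 s, if anything falls off the work surface, if the arm or the gripper's body presses on something with over 40 N, if the wrist force passes 120 N, or if a joint passes its speed limit or range.

ROBOT

A 7-joint arm with a two-finger parallel gripper is mounted at the origin on the work surface. World frame = base frame: x ahead of the robot, y to its left, z up, the work surface at z = 0. Lengths are in mm, angles in rad, forces in N, time in s.
With the tool pointing down it reaches from about 400 to 875 mm from the base axis. Payload 6.5 kg.
Tool frame: the origin (TCP) lies on the centre line of the jaws, within the pads' length; the fingertips stand manip.tip_extent ahead of it and the grasp point (between the pads) is the TCP (manip.tip_extent is the distance from the TCP to the fingertips, in mm); z points along the fingers, y is the direction in which the jaws open and shut (so a half turn about z gives the same grasp; the last joint's range is limited). The gripper opens to 88 mm and grips with 3 to 60 N. Pads are 18 mm wide; open, the fingers measure 123 mm over their backs; the gripper's body (75 mm by 187 mm) begins 45 mm behind the grasp point.
Start: joints at [-1.286, 0.536, -0.004, 1.538, 0.003, 1.067, -0.071], TCP at [223.367, 610.408, 231.616] pointing down, gripper open.
Joint ranges: [-2.7, 2.7], [-0.37, 2.16], [-1.27, 1.26], [0.24, 2.4], [-1.31, 4.45], [0.19, 1.91], [-2.76, 2.76]. Speed limits (rad/s): [2.39, 2.39, 3.14, 3.14, 3.14, 3.14, 3.14].

INTERFACE

Orientations are given as a 3x3 rotation matrix whose columns are the frame's x, y, z axes.
In Python, from cell import manip, cams, workorder gives the robot as it stands.
- The arm moves only by the tool carry_out, never from a script. Its arguments are lists of equal length, an entry for each row: "travel": the shift along the tool's x, y, z in m, a list of three; "rotation": the turn, a rotation vector about the tool's x, y, z in degrees, a list of three. A call has 1 to 20 rows; each row is the pose to reach, as a shift and turn from the pose commanded when the call began, along the tool's axes at that moment; what a row does not reach only later rows make up. A row lasts 1/12 s, in which the tool goes at most 41.7 mm and 7.16 degrees, less where a joint would pass 70% of its speed; a pose out of reach is approached as far as the arm can. A call with a gripper value outside its range is refused whole. "fingers" is the finger opening in m, from 0 to 0.0881, set as the call begins (left out, the last holds). The fingers move at their own pace and stop on an object; "newtons" is the grip in N (left out, the last holds). Time passes only in rows, so rows that repeat a pose let the fingers close. It gives the time, the measured TCP pose, the force and the opening at its end, in the units of the state.
- manip.read_state(): the state, without advancing time (a new reading comes with each control period).
- cams.capture(name): name is "side" or "top"; returns a dict with "img" (400x640x3 uint8, blue, green, red), "intrinsics" (3x3 intrinsics, pixels), "dist" ([k1, k2, p1, p2, k3] as OpenCV has them; the pictures are not rectified), "R" (3x3) and "t" (3): a world point X has camera coordinates R X + t. Camera axes: x right, y down, z forward; pixel columns grow to the right and rows downward; lengths in mm; the calibration is good to about 2 mm. A picture is of the moment at which its call begins. There is no depth.
- workorder.job_done(): hands the job in, once; it reports no verdict.
The state is a dict: "clock": time; "qpos": joint angles; "dq": joint speeds; "joint_efforts": joint torques, N m; "tcp_pos": TCP position; "eef_rot": TCP orientation; "contact_force": force on the tool from outside, world axes, zero at the start; "moment": the same for the moment, N m; "opening": finger opening in mm.
Only numpy, scipy, OpenCV 4.12 (cv2) and the standard library are available. Lean on these libraries where they do the work, as an engineer would, in place of code of your own. Each camera call takes 0.05 s, during which the arm holds its last target. There are 200 camera calls.

## Working session

There is one attempt and no reset: what is moved stays moved. The work goes in short steps, Python scripts to look and compute and a tool call to move; the robot and the scene stay as the last step left them, time stands still between calls to the robot, and variables do not carry over. Pictures are saved under pics/ and viewed, about 8 in all and at most 12, crops included, and the job is handed in when it is done.

Besides the shell and the picture viewer there is one more tool, called after "Call:" by a JSON object that holds its "api" and its "payload". carry_out: Moves the arm, as the interface text tells. Its arguments: {"type":"object","properties":{"travel":{"type":"array","items":{"type":"array","items":{"type":"number"}}},"rotation":{"type":"array","items":{"type":"array","items":{"type":"number"}}},"fingers":{"type":"number"},"newtons":{"type":"number"}},"required":["travel","rotation"]}

```bash
ls; mkdir -p pics
python3 - <<'E'
from cell import manip,cams
import cv2
s=manip.read_state()
print(s, manip.tip_extent)
for n in("side","top"):
    c=cams.capture(n); cv2.imwrite(f"pics/{n}0.png",c["img"]); print(n,c["intrinsics"],c["dist"],c["R"],c["t"])
E
```

```text
pics
{'clock': 0.0, 'qpos': array([-1.28626076,  0.53716548, -0.00443326,  1.53885739,  0.00258851,
        1.06726464, -0.0712048 ]), 'dq': array([ 1.65300500e-03, -2.86872957e-05,  9.70383665e-04,  1.11679991e-04,
       -8.62460502e-04, -7.56966170e-04, -2.74835244e-04]), 'joint_efforts': array([ 9.49554624e-05, -5.70997810e+01,  9.90848243e-01, -2.51607209e+01,
       -5.62632107e-02,  1.79582415e-02,  1.47994506e-04]), 'tcp_pos': array([223.1381796 , 609.84712771, 230.74569381]), 'eef_rot': array([[-9.39139827e-01,  3.43534809e-01, -4.69202241e-04],
       [ 3.43535109e-01,  9.39138433e-01, -1.62264657e-03],
       [-1.16789722e-04, -1.68507946e-03, -9.99998573e-01]]), 'contact_force': array([0.82246437, 0.24110895, 0.65445033]), 'moment': array([0.00512282, 0.05853355, 0.00711885]), 'opening': 87.96687961753273} 19.0
side [[484.24124118   0.         316.30247   ]
 [  0.         484.24124118 193.97022738]
 [  0.           0.           1.        ]] [-0.11015331  0.          0.          0.          0.        ] [[ 0.94746056 -0.31936811 -0.01795816]
 [-0.20878428 -0.57490902 -0.7911313 ]
 [ 0.2423378   0.75331509 -0.61138267]] [-517.81032515  182.11966977 1232.08387478]
top [[481.48470735   0.         310.19324262]
 [  0.         481.48470735 193.87491536]
 [  0.           0.           1.        ]] [-0.11999095  0.          0.          0.          0.        ] [[-0.02592918 -0.99963765  0.00722861]
 [-0.99688115  0.02531717 -0.0747463 ]
 [ 0.07453621 -0.00914417 -0.99717638]] [ -18.43974336  544.0385944  1519.93211682]
```

View pics/side0.png

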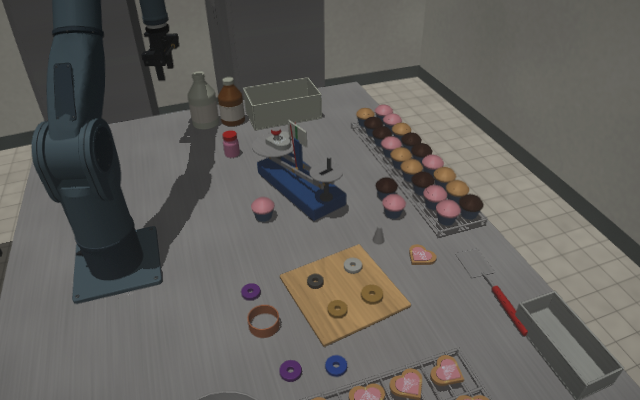

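View pics/top0.png

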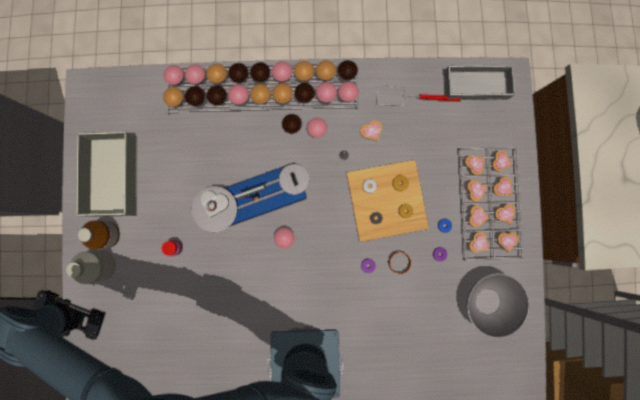

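```bash
cat > h.py <<'E'
import numpy as np, cv2
from cell import manip,cams
def bp(c,u,v,z):
    p=cv2.undistortPoints(np.array([[[u,v]]],float),c["intrinsics"],np.array(c["dist"]))[0,0]
    R=c["R"]; d=R.T@np.array([p[0],p[1],1]); o=-R.T@c["t"]
    return (o+d*(z-o[2])/d[2])[:2]
def pj(c,X):
    return cv2.projectPoints(np.array([X],float),cv2.Rodrigues(c["R"])[0],np.array(c["t"]),c["intrinsics"],np.array(c["dist"]))[0][0,0]
def crop(im,u,v,w,W=400):   # w wide, 4:3
    h=w*3//4; r=im[v:v+h,u:u+w]; s=W/w
    r=cv2.resize(r,(W,W*3//4),interpolation=cv2.INTER_CUBIC)
    for k in range(0,w,10): 
        x=int(k*s); cv2.line(r,(x,0),(x,6),(0,0,255),1); cv2.putText(r,str(u+k),(x,16),0,.3,(0,0,255),1)
    for k in range(0,h,10):
        y=int(k*s); cv2.line(r,(0,y),(6,y),(0,0,255),1); cv2.putText(r,str(v+k),(8,y+4),0,.3,(0,0,255),1)
    return r
E
python3 - <<'E'
from h import *
a=cams.capture("top");b=cams.capture("side")
A=a["img"];B=b["img"]
m=np.vstack([np.hstack([crop(A,330,155,120),crop(A,272,164,40)]),np.hstack([crop(B,245,115,120),crop(B,280,240,140)])])
cv2.imwrite("pics/m1.png",m)
for u,v,z in[(370,185,24),(401,183,24),(405,211,24),(376,217,24),(293,179,139.5),(205,208,130)]: print(bp(a,u,v,z))
E
```

```text
[ 566.76817486 -224.73314817]
[ 570.76177357 -325.18456585]
[ 480.41629226 -334.54060094]
[ 463.80126451 -240.40148071]
[579.88676972  18.39800457]
[500.98954159 282.80153801]
```

View pics/m1.png

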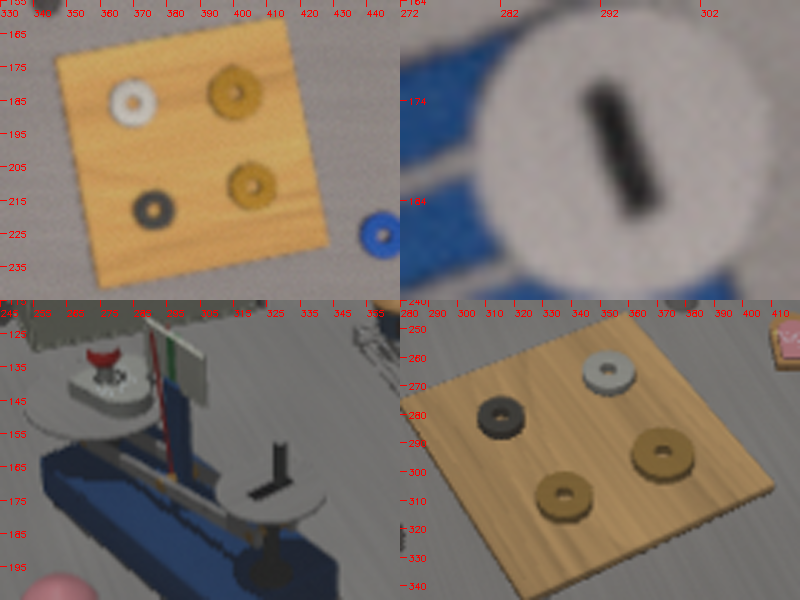

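Run:
```python
from h import *
a=cams.capture("top");b=cams.capture("side")
def bore(c,X,sz=70):
    pass
G={'w200':(570.8,-325.2,52),'w150':(480.4,-334.5,46),'w100':(463.8,-240.4,40),'w50':(566.8,-224.7,46)}
for c,nm in((a,'top'),(b,'side')):
    im=cv2.GaussianBlur(c["img"],(3,3),0).astype(float)
    for k,(x,y,D) in G.items():
        u,v=pj(c,(x,y,18)); 
        # local wood colour vs ring: threshold on distance to wood median around
        U,V=int(round(u)),int(round(v)); r=15
        P=im[V-r:V+r+1,U-r:U+r+1]
        yy,xx=np.mgrid[-r:r+1,-r:r+1]; rr=np.hypot(xx,yy)
        w=np.median(P[(rr>12.5)&(rr<15)],axis=0)
        d=np.linalg.norm(P-w,axis=2); t=(np.percentile(d[rr<7],70))*.5
        m=((d>t)&(rr<12.5)).astype(np.uint8)
        cs,_=cv2.findContours(m,cv2.RETR_EXTERNAL,cv2.CHAIN_APPROX_NONE)
        q=max(cs,key=cv2.contourArea); f=np.zeros_like(m); cv2.drawContours(f,[q],-1,1,-1)
        cu,cv_=xx[f>0].mean()+U,yy[f>0].mean()+V
        print(nm,k,f.sum(),round(cu,1),round(cv_,1),bp(c,cu,cv_,18).round(1))
# pan centre + slot from top
im=a["img"].astype(int); g=im.sum(2)/3
P=g[160:200,272:316]
print('slot/post px', end=' ')
m=(P<70)&(im[160:200,272:316,0]<80); yy,xx=np.nonzero(m); cu,cv_=xx.mean()+272,yy.mean()+160
print(m.sum(),cu,cv_, bp(a,cu,cv_,139.5))
for (u,v,z) in[(292,172.8,139.5),(296,184.8,139.5),(294.2,179.4,139.5)]: print('top slot ends, pan c',bp(a,u,v,z))
for (u,v,z) in[(329.2,157.5,181.5),(329.2,169.3,139.5),(326.2,172.3,139.5),(320,174,139.5),(332.3,168.6,139.5)]: print('side post top, base, pan c, slot ends',bp(b,u,v,z))
print('cam',-a["R"].T@a["t"],-b["R"].T@b["t"])
for i in range(3): print(manip.read_state()['tcp_pos'])
```

```text
top w200 233 399.7 182.3 [ 573.7 -322.2]
top w150 180 404.9 210.5 [ 482.1 -335.4]
top w100 123 375.7 217.6 [ 462.  -240.3]
top w50 161 369.4 185.6 [ 565.4 -223.4]
side w200 369 371.8 294.5 [ 574.1 -322.5]
side w150 324 336.9 309.2 [ 482.9 -335.6]
side w100 207 314.9 281.0 [ 463.1 -238.3]
side w50 255 352.8 265.8 [ 567. -222.]
slot/post px 33 293.6666666666667 178.66666666666666 [580.82773319  16.40356085]
top slot ends, pan c [598.41658651  20.93506113]
top slot ends, pan c [562.43494617   9.93212478]
top slot ends, pan c [578.60736587  14.87686548]
side post top, base, pan c, slot ends [592.54884881  19.55577395]
side post top, base, pan c, slot ends [594.44067665  25.0409136 ]
side post top, base, pan c, slot ends [582.09812389  14.54612149]
side post top, base, pan c, slot ends [563.90696     12.80179798]
side post top, base, pan c, slot ends [603.46010351  25.28266065]
cam [ 428.57371455  -18.30805344 1556.43857651] [ 230.04808448 -988.81723939  888.05637623]
[223.31572373 610.20399327 231.32559699]
[223.31572373 610.20399327 231.32559699]
[223.31572373 610.20399327 231.32559699]
```

Call:
{"api": "carry_out", "payload": {"travel": [[-0.65,-0.755,0.0],[-0.65,-0.755,0.0],[-0.65,-0.755,0.0],[-0.65,-0.755,0.0],[-0.65,-0.755,0.0],[-0.65,-0.755,0.0],[-0.65,-0.755,0.0],[-0.65,-0.755,0.0],[-0.65,-0.755,0.0],[-0.65,-0.755,0.0],[-0.65,-0.755,0.0],[-0.65,-0.755,0.0],[-0.65,-0.755,0.0],[-0.65,-0.755,0.0],[-0.65,-0.755,0.0],[-0.65,-0.755,0.0],[-0.65,-0.755,0.0],[-0.65,-0.755,0.0],[-0.65,-0.755,0.0],[-0.65,-0.755,0.0]], "rotation": [[0,0,143],[0,0,143],[0,0,143],[0,0,143],[0,0,143],[0,0,143],[0,0,143],[0,0,143],[0,0,143],[0,0,143],[0,0,143],[0,0,143],[0,0,143],[0,0,143],[0,0,143],[0,0,143],[0,0,143],[0,0,143],[0,0,143],[0,0,143]], "fingers": 0.07, "newtons": 20}}

```text
clock: 1.97
tcp_pos: [517.5, -171.3, 231.8]
eef_rot: [[0.958, 0.286, 0.001], [0.286, -0.958, 0.0], [0.001, -0.0, -1.0]]
contact_force: [1.0, 0.8, 0.0]
opening: 69.7
```

Call:
{"api": "carry_out", "payload": {"travel": [[0.011,0.155,0.08],[0.011,0.155,0.12],[0.011,0.155,0.12],[0.011,0.155,0.12],[0.011,0.155,0.12],[0.011,0.155,0.12],[0.011,0.155,0.12]], "rotation": [[0,0,0],[0,0,0],[0,0,0],[0,0,0],[0,0,0],[0,0,0],[0,0,0]]}}

```text
clock: 2.55
tcp_pos: [571.5, -315.6, 110.1]
eef_rot: [[0.957, 0.289, -0.003], [0.289, -0.957, 0.0], [-0.002, -0.001, -1.0]]
contact_force: [1.5, -0.1, 1.1]
opening: 69.8
```

Run:
```python
from h import *
s=manip.read_state(); print(s['tcp_pos'],s['qpos'].round(2))
a=cams.capture("top");b=cams.capture("side")
p=s['tcp_pos']
for c in(a,b):
    for z in (p[2]-19,18): print(pj(c,(p[0],p[1],z)).round(1))
cv2.imwrite("pics/m2.png",np.hstack([crop(a["img"],360,150,80),crop(b["img"],330,240,80)]))
```

```text
[ 571.47179815 -315.60102159  110.14496464] [ 0.02  0.77  0.64  1.64 -0.55  0.92 -0.42]
[402.1 180.7]
[397.7 183. ]
[371.3 271. ]
[369.6 292.7]
```

View pics/m2.png

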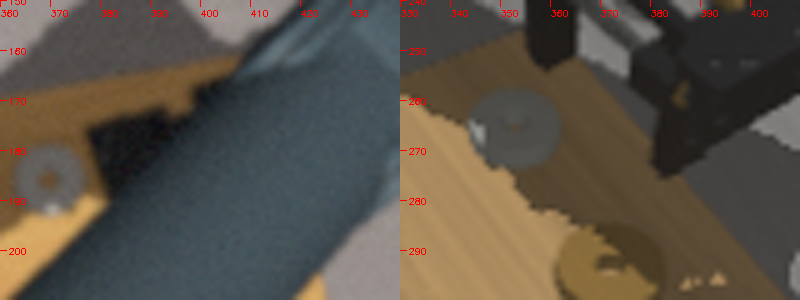

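Call:
{"api": "carry_out", "payload": {"travel": [[0.001,0.007,0.04],[0.001,0.007,0.0765],[0.001,0.007,0.0765],[0.001,0.007,0.0765]], "rotation": [[0,0,0],[0,0,0],[0,0,0],[0,0,0]]}}

```text
clock: 2.98
tcp_pos: [575.2, -319.1, 35.2]
eef_rot: [[0.956, 0.292, -0.002], [0.292, -0.956, 0.002], [-0.001, -0.002, -1.0]]
contact_force: [-0.1, 0.2, 1.1]
opening: 70.1
```

Call:
{"api": "carry_out", "payload": {"travel": [[0,0,0],[0,0,0],[0,0,0],[0,0,0],[0,0,0]], "rotation": [[0,0,0],[0,0,0],[0,0,0],[0,0,0],[0,0,0]], "fingers": 0.04, "newtons": 10}}

```text
clock: 3.4
tcp_pos: [576.2, -321.2, 36.3]
eef_rot: [[0.957, 0.291, 0.002], [0.291, -0.957, -0.001], [0.001, 0.001, -1.0]]
contact_force: [0.7, -0.1, -0.3]
opening: 40.8
```

Run:
```python
from h import *
s=manip.read_state(); print(s['tcp_pos'],s['opening'],s['contact_force'])
a=cams.capture("top");b=cams.capture("side")
p=s['tcp_pos']
for c in(a,b):
    for z in (p[2]-19,24): print(pj(c,(p[0],p[1],z)).round(1))
cv2.imwrite("pics/m3.png",np.hstack([crop(a["img"],360,150,80),crop(b["img"],330,250,80)]))
```

```text
[ 576.16848759 -321.17219233   36.27554034] 40.8402051250672 [ 0.73015517 -0.10426717 -0.30031955]
[399.3 181.6]
[399.7 181.4]
[372.3 294.1]
[372.5 292.2]
```

View pics/m3.png

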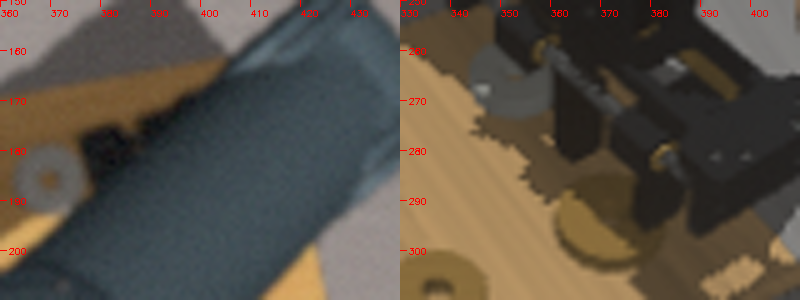

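Run:
```python
from h import *
s=manip.read_state(); p=s['tcp_pos'];R=s['eef_rot']; b=cams.capture("side")
for z in(-19,-5,0):
  for d in(-30,-20,0,20,30): print(z,d,pj(b,p+R[:,1]*d+[0,0,z]).round(1), end=' ')
  print()
for d in(-26,26): print('ring top edges along jaw',pj(b,np.array([574,-322.3,24])+R[:,1]*d).round(1))
for d in(-26,26): print('ring top edges along x',pj(b,np.array([574,-322.3,24])+R[:,0]*d).round(1))
```

```text
-19 -30 [363.9 286.4] -19 -20 [366.6 289. ] -19 0 [372.2 294.3] -19 20 [377.8 299.6] -19 30 [380.7 302.3] 
-5 -30 [364.2 282.5] -5 -20 [366.9 285. ] -5 0 [372.5 290.3] -5 20 [378.2 295.6] -5 30 [381.1 298.3] 
0 -30 [364.3 281. ] 0 -20 [367.  283.6] 0 0 [372.6 288.8] 0 20 [378.4 294.2] 0 30 [381.3 296.9] 
ring top edges along jaw [364.6 286. ]
ring top edges along jaw [379.3 299.7]
ring top edges along x [363.2 298. ]
ring top edges along x [380.3 287.6]
```

Call:
{"api": "carry_out", "payload": {"travel": [[0,0,0],[0,0,0],[0,0,0.0],[0,0,0.005],[0,0,0.01],[0,0,0.01]], "rotation": [[0,0,0],[0,0,0],[0,0,0],[0,0,0],[0,0,0],[0,0,0]], "fingers": 0.07}}

```text
clock: 4.05
tcp_pos: [574.8, -320.4, 23.7]
eef_rot: [[0.957, 0.291, -0.002], [0.291, -0.957, 0.001], [-0.001, -0.001, -1.0]]
contact_force: [-0.4, 1.2, -0.1]
opening: 69.9
```

Run:
```python
from h import *
s=manip.read_state(); p=s['tcp_pos'];R=s['eef_rot']; b=cams.capture("side"); print(p,s['contact_force'],s['opening'])
for z in(-19,-5,0):
  for d in(-38,0,38): print(z,d,pj(b,p+R[:,1]*d+[0,0,z]).round(1), end=' ')
  print()
cv2.imwrite("pics/m4.png",crop(b["img"],335,255,64,640))
```

```text
[ 574.7964221  -320.40468719   23.71609849] [-0.35994602  1.19571341 -0.11037823] 69.92178968842808
-19 -38 [361.  287.6] -19 0 [371.4 297.5] -19 38 [382.1 307.8] 
-5 -38 [361.3 283.7] -5 0 [371.7 293.6] -5 38 [382.6 303.8] 
0 -38 [361.4 282.3] 0 0 [371.8 292.2] 0 38 [382.7 302.4]
```

View pics/m4.png

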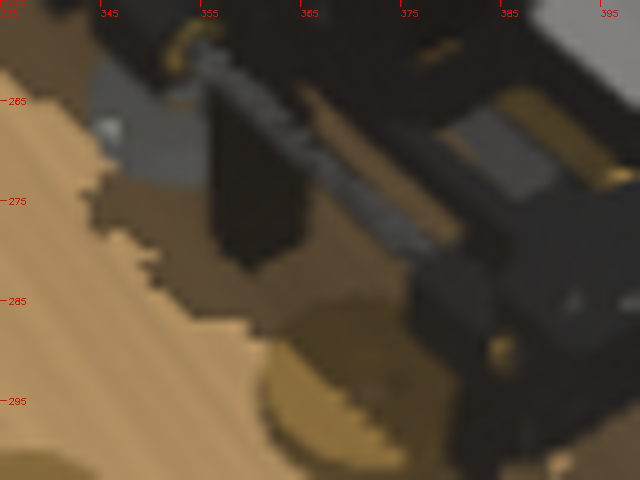

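Call:
{"api": "carry_out", "payload": {"travel": [[0,0,0.004],[0,0,0.007],[0,0,0.007]], "rotation": [[0,0,0],[0,0,0],[0,0,0]]}}

```text
clock: 4.35
tcp_pos: [575.2, -320.7, 17.4]
eef_rot: [[0.957, 0.291, -0.001], [0.291, -0.957, 0.001], [-0.001, -0.001, -1.0]]
contact_force: [-0.2, 0.5, 0.1]
opening: 69.6
```

Call:
{"api": "carry_out", "payload": {"travel": [[0,0,0],[0,0,0],[0,0,0],[0,0,0]], "rotation": [[0,0,0],[0,0,0],[0,0,0],[0,0,0]], "fingers": 0.04}}

```text
clock: 4.68
tcp_pos: [575.6, -321.1, 18.3]
eef_rot: [[0.957, 0.291, 0.0], [0.291, -0.957, -0.0], [0.0, 0.0, -1.0]]
contact_force: [-0.2, 1.0, -0.2]
opening: 45.5
```

Call:
{"api": "carry_out", "payload": {"travel": [[0,0,0],[0,0,0]], "rotation": [[0,0,0],[0,0,0]]}}

```text
clock: 4.85
tcp_pos: [575.6, -321.0, 18.2]
eef_rot: [[0.957, 0.291, 0.0], [0.291, -0.957, -0.0], [0.0, 0.0, -1.0]]
contact_force: [-0.4, 0.2, -0.1]
opening: 40.2
```

Run:
```python
from h import *
s=manip.read_state(); p=s['tcp_pos'];R=s['eef_rot']; b=cams.capture("side"); print(p,s['contact_force'],s['opening'])
for z in(-19,-5,0):
  for d in(-23,0,23): print(z,d,pj(b,p+R[:,1]*d+[0,0,z]).round(1), end=' ')
  print()
cv2.imwrite("pics/m5.png",crop(b["img"],335,255,64,640))
```

```text
[ 575.6030577  -321.01198525   18.21404664] [-0.3724339   0.21084502 -0.09548095] 40.19536723254074
-19 -23 [365.4 293.1] -19 0 [371.7 299.1] -19 23 [378.1 305.3] 
-5 -23 [365.7 289.2] -5 0 [372.  295.2] -5 23 [378.5 301.4] 
0 -23 [365.8 287.8] 0 0 [372.1 293.8] 0 23 [378.6 300. ]
```

View pics/m5.png

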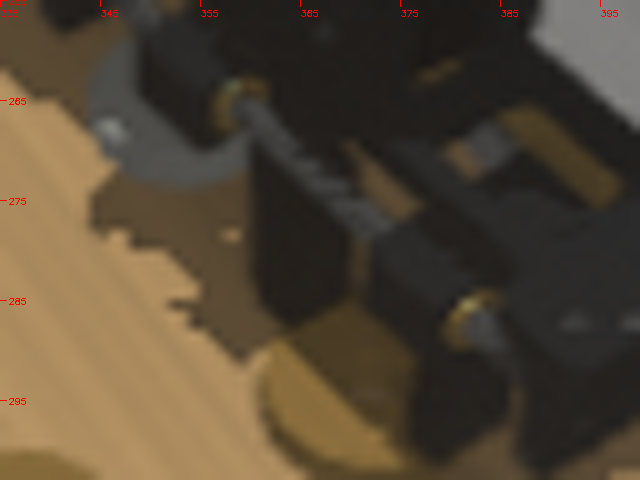

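Call:
{"api": "carry_out", "payload": {"travel": [[0,0,0],[0,0,0],[0,0,0],[0,0,0],[0,0,0.004],[0,0,0.008],[0,0,0.01],[0,0,0.01]], "rotation": [[0,0,0],[0,0,0],[0,0,0],[0,0,0],[0,0,0],[0,0,0],[0,0,0],[0,0,0]], "fingers": 0.07}}

```text
clock: 5.57
tcp_pos: [575.0, -320.6, 7.2]
eef_rot: [[0.957, 0.291, -0.001], [0.291, -0.957, 0.001], [-0.001, -0.001, -1.0]]
contact_force: [-0.4, -0.2, -0.5]
opening: 69.8
```

Call:
{"api": "carry_out", "payload": {"travel": [[0,0,0.002],[0,0,0.002]], "rotation": [[0,0,0],[0,0,0]]}}

```text
clock: 5.73
tcp_pos: [575.4, -321.0, 5.8]
eef_rot: [[0.957, 0.291, -0.0], [0.291, -0.957, 0.0], [-0.0, -0.0, -1.0]]
contact_force: [0.4, -0.5, -0.0]
opening: 70.3
```

Call:
{"api": "carry_out", "payload": {"travel": [[0,0,0.002],[0,0,0.002]], "rotation": [[0,0,0],[0,0,0]]}}

```text
clock: 5.9
tcp_pos: [575.7, -321.1, 5.4]
eef_rot: [[0.957, 0.291, 0.0], [0.291, -0.957, 0.001], [0.001, -0.0, -1.0]]
contact_force: [-3.4, 3.8, 10.8]
opening: 70.1
```

Call:
{"api": "carry_out", "payload": {"travel": [[0,0,-0.002],[0,0,-0.002],[0,0,-0.002],[0,0,-0.002],[0,0,-0.002]], "rotation": [[0,0,0],[0,0,0],[0,0,0],[0,0,0],[0,0,0]], "fingers": 0.045}}

```text
clock: 6.32
tcp_pos: [575.8, -321.2, 6.3]
eef_rot: [[0.957, 0.291, 0.001], [0.291, -0.957, -0.0], [0.0, 0.001, -1.0]]
contact_force: [0.3, -0.4, 2.4]
opening: 51.6
```

Call:
{"api": "carry_out", "payload": {"travel": [[0,0,0],[0,0,-0.001],[0,0,-0.001],[0,0,-0.001],[0,0,-0.001],[0,0,-0.001],[0,0,-0.001],[0,0,-0.001],[0,0,-0.001],[0,0,-0.001],[0,0,-0.001],[0,0,-0.001],[0,0,-0.001],[0,0,-0.001],[0,0,-0.001],[0,0,-0.001],[0,0,-0.001]], "rotation": [[0,0,0],[0,0,0],[0,0,-90],[0,0,-90],[0,0,-90],[0,0,-90],[0,0,-90],[0,0,-90],[0,0,-90],[0,0,-90],[0,0,-90],[0,0,-90],[0,0,-90],[0,0,-90],[0,0,-90],[0,0,-90],[0,0,-90]], "fingers": 0.066}}

```text
clock: 7.73
tcp_pos: [575.3, -321.0, 6.9]
eef_rot: [[-0.288, 0.958, -0.0], [0.958, 0.288, 0.0], [0.0, -0.0, -1.0]]
contact_force: [-0.2, 0.5, -0.2]
opening: 65.7
```

Call:
{"api": "carry_out", "payload": {"travel": [[0,0,0],[0,0,0],[0,0,0],[0,0,0],[0,0,0]], "rotation": [[0,0,0],[0,0,0],[0,0,0],[0,0,0],[0,0,0]], "fingers": 0.045, "newtons": 15}}

```text
clock: 8.15
tcp_pos: [575.2, -320.9, 7.0]
eef_rot: [[-0.29, 0.957, -0.001], [0.957, 0.29, 0.0], [0.0, -0.001, -1.0]]
contact_force: [-1.2, -0.7, -0.2]
opening: 51.3
```

Call:
{"api": "carry_out", "payload": {"travel": [[0,0,-0.04],[0,0,-0.08],[0,0,-0.12],[0.1,0.035,-0.19],[0.25,0.09,-0.19],[0.25,0.09,-0.19],[0.25,0.09,-0.19],[0.25,0.09,-0.19],[0.25,0.09,-0.19],[0.25,0.09,-0.19],[0.25,0.09,-0.19],[0.25,0.09,-0.19]], "rotation": [[0,0,0],[0,0,0],[0,0,0],[0,0,0],[0,0,0],[0,0,0],[0,0,0],[0,0,0],[0,0,0],[0,0,0],[0,0,0],[0,0,0]]}}

```text
clock: 9.15
tcp_pos: [589.3, -53.0, 197.3]
eef_rot: [[-0.295, 0.956, 0.001], [0.956, 0.295, 0.001], [0.001, 0.001, -1.0]]
contact_force: [-0.3, -1.1, -2.9]
opening: 51.4
```

Run:
```python
from h import *
from scipy.optimize import least_squares
s=manip.read_state(); print(s['tcp_pos'],s['opening'])
a=cams.capture("top");b=cams.capture("side")
A=cv2.imread("pics/top0.png").astype(float);B=cv2.imread("pics/side0.png").astype(float)
# pan ellipse in the initial top picture: radial edge search from guessed centre, non-blue side
g=A.min(2) # blue base has low R
z=139.5
def edges(c,im,ch,C,rad,z,sgn):
    P=[]
    for th in np.arange(0,2*np.pi,np.pi/36):
        rs=np.arange(rad-12,rad+12,.5)
        pts=np.array([pj(c,(C[0]+r*np.cos(th),C[1]+r*np.sin(th),z)) for r in rs],np.float32)
        v=cv2.remap(im.astype(np.float32),pts[:,0].copy(),pts[:,1].copy(),cv2.INTER_CUBIC)[:,0]
        d=np.gradient(v)*sgn; k=np.argmax(d[3:-3])+3
        if d[k]>1.5: P.append((C[0]+rs[k]*np.cos(th),C[1]+rs[k]*np.sin(th)))
    P=np.array(P)
    f=least_squares(lambda q:np.hypot(P[:,0]-q[0],P[:,1]-q[1])-rad,C,loss='soft_l1',f_scale=1.)
    return f.x,len(P),np.median(abs(f.fun))
for nm,c,im in(('top',a,A),('side',b,B)):
    print(nm,'pan',edges(c,im[:,:,2],2,(579.,15.5),45,z,-1))
    print(nm,'plate?',edges(c,im[:,:,2],2,(506,264),70,105,-1))
# post in side: dark column; print rows
for v in range(155,176): print(v,B[v,316:340].mean(1).astype(int))
```

```text
[589.25202243 -53.00299701 197.28195598] 51.4369682266735
top pan (array([580.08175172,  16.64702686]), 69, np.float64(0.8476029887514969))
top plate? (array([499.2983784 , 261.85326587]), 60, np.float64(0.9640996303939602))
side pan (array([581.47244591,  19.36476181]), 44, np.float64(1.0123868003708196))
side plate? (array([500.44407294, 260.71182459]), 38, np.float64(1.6336310534138647))
155 [111 111 112 112 111 111 113 113 113 113 111 111 111 113 113 111 111 111
 111 112 111 110 110 111]
156 [111 110 111 112 112 111 112 114 113 113 112 111 110 112 113 113 111 111
 112 112 112 111 110 111]
157 [112 111 110 111 113 112 111 112 114 114 109  93 105 107  96 105 112 111
 111 112 112 111 111 111]
158 [111 111 110 110 112 113 112 112 114 114 104  55  76  79  65  94 114 112
 111 111 112 112 111 111]
159 [112 112 110 109 110 112 112 111 113 114 104  38  40  39  52  93 114 113
 112 111 112 112 111 112]
160 [112 112 111 110 110 111 112 112 112 114 104  39  41  39  52  93 113 114
 113 111 111 112 112 112]
161 [112 111 111 111 110 110 112 112 112 113 104  39  40  39  52  93 112 114
 114 112 11
[... 756 characters left out ...]
 111 111 111 111 108  89  76  45  41  38  36  30  56 103
 111 111 111 111 112 112]
170 [111 111 111 111 112 111 108  89  76  48  33  37  39  38  40  60  87 103
 111 111 112 112 112 112]
171 [112 112 112 111 108  88  76  48  31  30  32  32  39  62  87  97 111 111
 111 112 112 112 113 113]
172 [112 112 108  89  76  47  31  31  32  30  35  61  86  97 111 111 112 112
 112 112 113 113 113 113]
173 [112 111 104  70  33  31  30  33  41  59  85  98 111 111 112 112 112 112
 113 112 114 113 112 113]
174 [110 110 108  97  79  43  53  60  88  96 111 112 112 112 112 111 113 113
 114 113 112 112 112 111]
175 [110 111 112 112 108  89  93  97 112 112 113 113 111 112 112 113 113 112
 113 112 112 111 111 111]
```

Run:
```python
from h import *
a=cams.capture("top");b=cams.capture("side")
p=bp(b,328.5,156.6,181.5); print('post top side',p, bp(b,328.5,157.6,181.5))
A=cv2.imread("pics/top0.png").astype(float).mean(2)
print(A[168:190,286:302].astype(int))
for th in(17,18.5):
  ax=np.array([np.cos(np.radians(th)),np.sin(np.radians(th))])
  for C in((580.1,16.6),(581.5,19.4),(580.8,18)):
    t=np.linspace(-12,14,261); u=[pj(b,(*(np.array(C)+k*ax),160))[0] for k in t]
    # compare with column at mid height
    k=t[np.argmin(abs(np.array(u)-328.5))]; print(th,C,'t',k.round(1),(np.array(C)+k*ax).round(1), pj(b,(*(np.array(C)+k*ax),181.5)).round(1),'top',pj(a,(*(np.array(C)+k*ax),181.5)).round(1))
s=manip.read_state();q=s['tcp_pos'];print(q,[pj(c,(q[0]-1.4,q[1]-1.3,q[2]+5)).round(1) for c in(a,b)])
cv2.imwrite("pics/m6.png",np.hstack([crop(a["img"],262,150,80),crop(b["img"],300,130,80)]))
```

```text
post top side [592.27638004  24.26555474] [590.64922836  19.74192785]
[[150 150 147 148 150 153 153 151 150 152 152 154 155 156 153 155]
 [150 152 151 149 150 153 152 152 152 154 155 154 154 156 153 152]
 [153 153 151 150 150 148 150 152 148 153 153 153 155 155 156 151]
 [153 156 151 149 145 136 131 139 143 150 152 155 157 157 158 155]
 [153 152 150 145 130 106  96 110 129 145 153 155 155 156 155 156]
 [153 154 151 137 108  67  55  71 110 140 153 155 154 158 157 158]
 [151 155 151 134  99  53  37  50  87 127 147 156 155 156 157 154]
 [149 151 153 143 115  67  39  38  66 112 144 156 156 155 157 157]
 [153 152 153 150 128  82  43  29  56 102 140 155 156 156 157 158]
 [152 155 156 153 139 103  57  35  51  85 127 151 157 158 155 158]
 [156 155 156 154 147 119  66  38  47  73 114 146 156 159 156 159]
 [156 154 154 156 151 127  79  43  41  58 101 136 154 157 158 157]
 [157 156 155 158 154 137  97  54  43  53  85 126 150 158 157 157]
 [158 157 155 153 157 147 119  74  37  47  69 112 146 156 158 158]
 [158 158 155 155 157 153 131  91  53  40  54  91 134 152 160 158]
 [159 158 158 155 158 157
[... 254 characters left out ...]
59 159 160 160 161 158 154 150 154 156 162 163 161 161]
 [162 161 161 159 160 161 160 161 159 157 156 160 163 164 161 164]
 [162 161 161 160 161 160 160 161 162 159 155 156 158 164 166 163]]
17 (580.1, 16.6) t 11.0 [590.6  19.8] [328.5 157.6] top [292.  173.8]
17 (581.5, 19.4) t 10.5 [591.5  22.5] [328.5 157. ] top [291.1 173.5]
17 (580.8, 18) t 10.8 [591.1  21.2] [328.5 157.3] top [291.5 173.6]
18.5 (580.1, 16.6) t 11.2 [590.7  20.2] [328.5 157.5] top [291.9 173.7]
18.5 (581.5, 19.4) t 10.7 [591.6  22.8] [328.5 156.9] top [291.  173.4]
18.5 (580.8, 18) t 11.0 [591.2  21.5] [328.5 157.2] top [291.4 173.6]
[588.53729749 -57.59911715 196.77481354] [array([319.6, 173.4]), array([337.8, 167.4])]
```

View pics/m6.png

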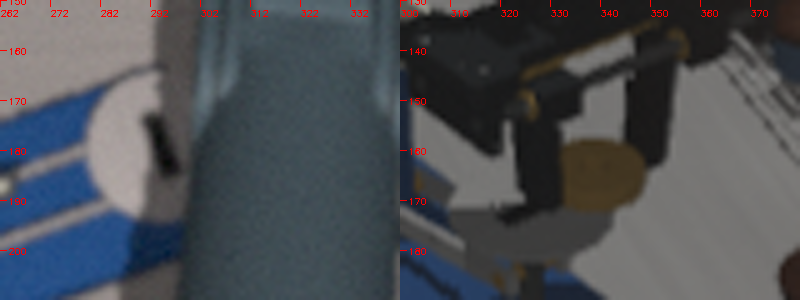

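```bash
cat >> h.py <<'E'
def ringfit(c,guess,z,lo=(0,50,60),hi=(120,200,220)):
    pass
E
python3 - <<'E'
from h import *
s=manip.read_state();q=s['tcp_pos']
b=cams.capture("side"); s2=manip.read_state();print(q,s2['tcp_pos'],s2['contact_force'])
im=b["img"].astype(float); sat=im[:,:,2]-im[:,:,0]   # R-B, brass is yellow
u0,v0=pj(b,(q[0]-1.4,q[1]-1.3,q[2]+11)); print('pred mid',u0,v0, 'depth',(b["R"]@q+b["t"])[2])
for v in range(154,176,2): print(v,sat[v,326:354].astype(int))
E
```

```text
[588.53729749 -57.59911715 196.77481354] [588.60094646 -57.51545824 196.80621488] [ 0.24014087  0.31699517 -2.21407779]
pred mid 337.8487734424066 165.41490905929408 depth 1211.0137167244588
154 [ 7  1 -1  0 -1  0  1  1  3  2  2  2  3  3  2  2  3  3  2  1  1  1  1  1
  2  1  0  1]
156 [ 0  0  0 -1  0  1  0  1  2  2  3  2  2  1  1  2  3  3  2  2  1  2  1  3
  2  1  1  1]
158 [ 0 -1 -1 -1  0  1  5 11 22 25 29 32 32 32 32 29 25 17 17 12  4  1  2  2
  2  1  0  1]
160 [ 0  0  0 -1  0  5 22 31 32 32 32 32 31 32 32 30 32 32 32 31 31 20  7  2
  1  2  0  1]
162 [-1 -1 -1  0  0  5 19 32 31 32 32 35 35 34 32 30 31 31 31 32 33 32 27  4
  2  2  2  3]
164 [ 0 -1  0 -1  1  3 15 33 32 32 31 33 33 33 32 31 32 32 31 32 31 32 27 11
  2  2  3  3]
166 [-1 -1 -1 -1  0  1 14 32 32 32 32 33 33 33 32 32 32 32 33 32 33 31 21  8
  2  2  3  3]
168 [-1 -2 -1 -1 -1  2 15 34 35 34 35 34 35 36 35 35 34 34 34 31 31 26 13  2
  2  3  3  3]
170 [ 0 -1 -2 -1  0  2 13 33 34 35 35 35 36 36 36 34 34 33 29 22 16  6  3  3
  3  3  3  3]
172 [ 1  0  0  0  1  1  2  4  7 13 16 16 15 15 16 15 10  8  6  3  3  3  3  2
  2  3  3  3]
174 [0 1 1 1 1 1 0 1 0 1 1 1 1 1 1 2 2 3 2 3 2 3 3 2 3 3 2 3]
```

Call:
{"api": "carry_out", "payload": {"travel": [[0.04,0.0145,0],[0.0745,0.027,0],[0.0745,0.027,0.012],[0.0745,0.027,0.012],[0.0745,0.027,0.012],[0.0745,0.027,0.012]], "rotation": [[0,0,0],[0,0,0],[0,0,0],[0,0,0],[0,0,0],[0,0,0]]}}

```text
clock: 9.9
tcp_pos: [593.2, 21.1, 185.3]
eef_rot: [[-0.288, 0.958, -0.0], [0.958, 0.288, -0.001], [-0.001, -0.0, -1.0]]
contact_force: [0.5, -0.9, -1.6]
opening: 51.5
```

```bash
cat >> h.py <<'E'
def ptr(im):
    im=im.astype(float); R=im[110:172,280:312]
    red=(R[:,:,2]-np.maximum(R[:,:,0],R[:,:,1])); red[red<15]=0
    out=[]
    for v0,v1 in((8,22),(22,36),(36,52)):
        w=red[v0:v1]; 
        if w.sum()<50: out.append(None); continue
        yy,xx=np.mgrid[v0:v1,0:w.shape[1]]; out.append((round((w*xx).sum()/w.sum()+280,2),round((w*yy).sum()/w.sum()+110,1)))
    return out
E
python3 - <<'E'
from h import *
print('init',ptr(cv2.imread("pics/side0.png")))
b=cams.capture("side"); s=manip.read_state(); print(s['tcp_pos'],s['contact_force'],ptr(b["img"]))
cv2.imwrite("pics/m7.png",crop(b["img"],270,110,100,800))
E
```

```text
init [(np.float64(289.07), np.float64(127.7)), (np.float64(291.56), np.float64(138.2)), (np.float64(294.05), np.float64(152.9))]
[593.38882965  21.17696425 185.5006416 ] [ 0.59644848 -0.09716726 -1.96513213] [(np.float64(288.32), np.float64(128.3)), (np.float64(291.57), np.float64(138.2)), (np.float64(294.05), np.float64(153.0))]
```

View pics/m7.png

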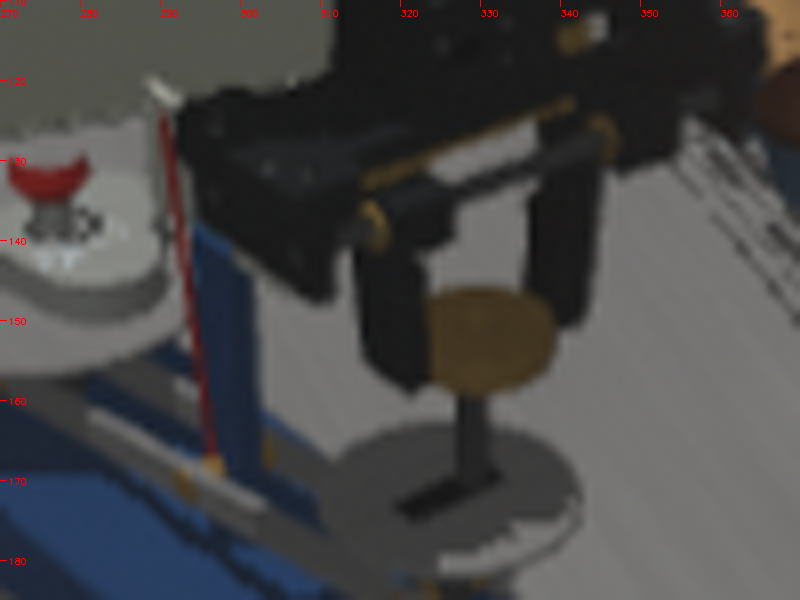

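Call:
{"api": "carry_out", "payload": {"travel": [[0.001,-0.001,0.004],[0.001,-0.001,0.007],[0.001,-0.001,0.009],[0.001,-0.001,0.011],[0.001,-0.001,0.013],[0.001,-0.001,0.014],[0.001,-0.001,0.014]], "rotation": [[0,0,0],[0,0,0],[0,0,0],[0,0,0],[0,0,0],[0,0,0],[0,0,0]]}}

```text
clock: 10.53
tcp_pos: [591.9, 23.9, 171.0]
eef_rot: [[-0.291, 0.957, -0.0], [0.957, 0.291, -0.0], [-0.0, -0.0, -1.0]]
contact_force: [-0.4, -1.7, 0.2]
opening: 51.5
```

```bash
cat > chk.py <<'E'
from h import *
b=cams.capture("side"); s=manip.read_state(); p=ptr(b["img"]); print(s['clock'],s['tcp_pos'].round(1),s['contact_force'].round(1),s['opening'].round(1),[float(k[0]) for k in p if k])
# pan near rim: lowest bright pan row at columns (side view)
im=b["img"].astype(int).mean(2)
for u in (322,332): print(u,im[150:200,u].astype(int))
E
python3 chk.py
```

```text
Traceback (most recent call last):
  File "chk.py", line 2, in <module>
    b=cams.capture("side"); s=manip.read_state(); p=ptr(b["img"]); print(s['clock'],s['tcp_pos'].round(1),s['contact_force'].round(1),s['opening'].round(1),[float(k[0]) for k in p if k])
                                                                                                                                      ^^^^^^^^^^^^^^^^^^
AttributeError: 'float' object has no attribute 'round'
```

```bash
sed -i "s/s\['opening'\].round(1)/round(s['opening'],1)/" chk.py; python3 chk.py
```

```text
10.6333 [592.   24.  171.2] [-1.2 -1.1 -0. ] 50.9 [287.25, 292.79, 294.34]
322 [49 36 34 34 33 32 31 29 30 30 29 29 60 87 79 60 59 60 60 59 59 60 48 30
 24 25 38 52 60 60 60 60 73 67 47 53 60 62 63 63 59 47 37 36 36 35 35 35
 36 36]
332 [ 61  49  49  49  48  49  49  50  50  52  53  53  69 101  97  66  59  60
  58  59  48  37  50  59  60  60  95  93  94 114 115 114  92  63  62  57
  46  38  40  38  38  38  38  38  38  36  36  36  35  39]
```

Call:
{"api": "carry_out", "payload": {"travel": [[-0.001,0,0],[-0.002,-0.0005,0],[-0.0025,-0.0005,0],[-0.0025,-0.0005,0],[-0.0025,-0.0005,0]], "rotation": [[0,0,0],[0,0,0],[0,0,0],[0,0,0],[0,0,0]]}}

```text
clock: 11.05
tcp_pos: [592.4, 21.9, 171.3]
eef_rot: [[-0.291, 0.957, 0.001], [0.957, 0.291, 0.0], [0.0, 0.001, -1.0]]
contact_force: [0.1, 0.3, -0.1]
opening: 50.9
```

```bash
python3 chk.py|head -1
```

```text
11.1 [592.4  21.9 171.3] [-0.2  1.1  0.6] 51.4 [288.13, 292.78, 294.31]
```

Run:
```python
from h import *
b=cams.capture("side"); s=manip.read_state(); q=s['tcp_pos']; print(q)
im=b["img"].astype(float); sat=im[:,:,2]-im[:,:,0]; g=im.mean(2)
for v in range(143,166,1): print(v,sat[v,320:344].astype(int))
for v in range(160,174,1): print(v,g[v,318:342].astype(int))
print(pj(b,(q[0]-1.4,q[1]-1.3,q[2]+11)))
```

```text
[592.35924088  21.8727503  171.24956767]
143 [-1 -1 -1  0 -1 -1  1  2  3  3  3  2  3  3  3  2  2  1  1  2  1  1  1  1]
144 [-1  0  0  0  0  0  1  2  2  2  2  2  3  3  2  2  2  2  1  2  0  2  1  1]
145 [-1 -1 -1  0  0  1  2  3  3  3  2  3  3  2  3  1  1  2  2  1  2  2  0  1]
146 [0 0 0 1 1 3 2 3 3 3 2 3 2 2 2 2 1 1 2 0 1 1 1 1]
147 [0 0 1 2 2 2 2 2 3 2 3 2 2 2 3 1 1 2 1 1 1 1 0 1]
148 [-1  1  0  1  3  2  2  2  2  3  3  2  3  2  3  0  0  1  1  1  0  1  0  1]
149 [-1  0  0  1  3  6  8  9 10 10 10  9  6  5  3  1  1  1  1  1  1  1  1  2]
150 [ 0 -1  3  9 10 16 22 23 28 28 28 24 15 14 10 10  4  2  1  1  1  1  0  1]
151 [ 0  0  7 22 32 31 31 32 32 31 31 31 32 32 32 24 18  7  2  1  1  0  0  2]
152 [ 0 -1  7 24 31 32 31 32 31 32 31 31 31 31 31 31 30 21  6  1  1  1  0  2]
153 [-1  0  7 25 32 31 32 33 34 33 33 32 31 31 32 31 31 30 20  2  1  1  2  2]
154 [ 0  0  7 26 32 32 32 33 35 34 33 31 30 31 31 31 31 31 28  4  1  0  2  4]
155 [ 0  0  5 22 32 31 31 30 32 34 32 30 30 32 30 31 32 32 27  8  1  2  2  3]
156 [ 0  1  3 16 32 32 32 31 32 32 32 32 32 32 32 31 32 32 27 10  1  2  3  3]
157 [ 0  0  1 1
[... 1283 characters left out ...]
59  60  60  56  34  35  35  38  51  59  60  59  61
  71  85 101 115 115 116]
167 [ 60  59  59  60  60  60  60  59  54  34  35  36  38  51  59  58  59  59
  59  62  74  99 109 116]
168 [ 60  60  60  59  59  59  59  58  55  36  35  35  37  51  58  58  59  59
  59  60  61  70  87 110]
169 [60 60 60 59 59 59 58 59 55 38 35 35 35 44 58 59 59 60 59 60 59 59 68 99]
170 [60 59 59 59 59 59 59 57 47 35 36 35 33 32 48 55 59 60 59 59 59 60 64 82]
171 [59 59 59 60 59 58 49 42 31 30 35 35 33 27 39 55 59 59 59 59 60 61 60 65]
172 [60 59 59 57 48 42 31 24 25 26 31 32 38 47 51 59 59 59 60 60 60 61 61 62]
173 [57 50 48 42 31 23 23 23 23 25 36 47 52 60 59 59 60 60 60 61 61 61 61 62]
[328.50315325 157.17799345]
```

Call:
{"api": "carry_out", "payload": {"travel": [[0,-0.0005,0],[-0.0004,-0.0012,0],[-0.0004,-0.0012,0]], "rotation": [[0,0,0],[0,0,0],[0,0,0]]}}

```text
clock: 11.4
tcp_pos: [590.6, 20.3, 170.8]
eef_rot: [[-0.29, 0.957, -0.001], [0.957, 0.29, -0.001], [-0.0, -0.001, -1.0]]
contact_force: [-0.4, -0.1, -1.8]
opening: 51.1
```

```bash
python3 chk.py|head -1
```

```text
11.45 [590.7  20.4 170.8] [ 0.1  0.2 -2.5] 51.0 [288.44, 291.68, 294.05]
```

Call:
{"api": "carry_out", "payload": {"travel": [[0,0,0.005],[0,0,0.01],[0,0,0.015],[0,0,0.02],[0,0,0.025],[0,0,0.029],[0,0,0.032],[0,0,0.034],[0,0,0.035],[0,0,0.035]], "rotation": [[0,0,0],[0,0,0],[0,0,0],[0,0,0],[0,0,0],[0,0,0],[0,0,0],[0,0,0],[0,0,0],[0,0,0]]}}

```text
clock: 12.28
tcp_pos: [591.1, 20.9, 136.0]
eef_rot: [[-0.291, 0.957, -0.0], [0.957, 0.291, -0.0], [0.0, -0.0, -1.0]]
contact_force: [-1.0, 0.3, -1.9]
opening: 51.5
```

```bash
python3 chk.py|head -1
```

```text
12.3333 [591.2  20.9 136.2] [-0.7 -0.  -1.7] 51.0 [289.09, 290.8, 294.29]
```

Call:
{"api": "carry_out", "payload": {"travel": [[0,0,0.002],[0,0,0.003],[0,0,0.003]], "rotation": [[0,0,0],[0,0,0],[0,0,0]]}}

```text
clock: 12.58
tcp_pos: [591.5, 20.9, 133.3]
eef_rot: [[-0.291, 0.957, 0.001], [0.957, 0.291, 0.0], [-0.0, 0.001, -1.0]]
contact_force: [-0.0, 0.2, -0.2]
opening: 51.1
```

```bash
python3 chk.py|head -1
python3 - <<'E'
from h import *
b=cams.capture("side"); cv2.imwrite("pics/m8.png",crop(b["img"],280,115,80,640))
E
```

```text
12.6333 [591.5  20.9 133.4] [ 1.3  0.  -0.2] 51.2 [289.26, 291.34, 294.53]
```

View pics/m8.png

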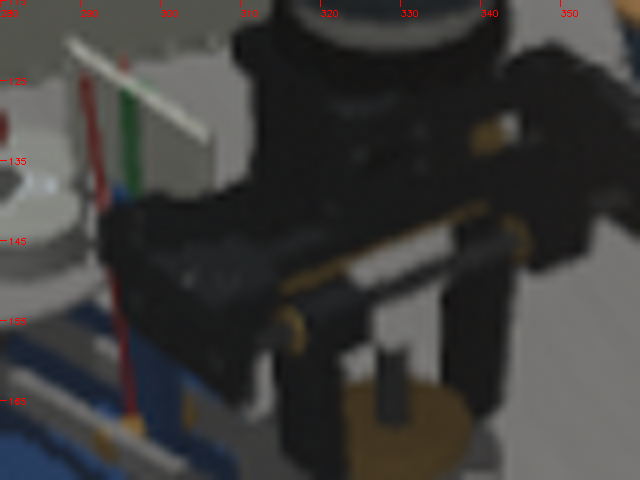

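Call:
{"api": "carry_out", "payload": {"travel": [[0,0,0],[0,0,0],[0,0,0],[0,0,-0.01],[0,0,-0.04],[0,0,-0.08],[-0.04,-0.015,-0.085],[-0.1,-0.03,-0.085],[-0.1,-0.03,-0.085],[-0.1,-0.03,-0.085]], "rotation": [[0,0,0],[0,0,0],[0,0,0],[0,0,0],[0,0,0],[0,0,0],[0,0,0],[0,0,0],[0,0,0],[0,0,0]], "fingers": 0.068}}

```text
clock: 13.52
tcp_pos: [591.1, -91.1, 219.7]
eef_rot: [[-0.282, 0.959, 0.002], [0.959, 0.282, -0.004], [-0.004, 0.0, -1.0]]
contact_force: [-0.7, 0.9, -0.5]
opening: 67.6
```

Run:
```python
from h import *
I=cv2.imread("pics/side0.png")
b=cams.capture("side"); s=manip.read_state(); print(s['clock'],s['tcp_pos'])
B=b["img"]
for im in(I,B):
    im=im.astype(float); R=im[112:175,280:316]
    red=R[:,:,2]-np.maximum(R[:,:,0],R[:,:,1]); gr=R[:,:,1]-np.maximum(R[:,:,0],R[:,:,2])
    yy,xx=np.nonzero(red>25); P=np.c_[xx+280,yy+112].astype(np.float32); P=P[P[:,1]<168]
    vx,vy,x0,y0=cv2.fitLine(P,cv2.DIST_HUBER,0,.01,.01).ravel(); 
    yy,xx=np.nonzero(gr>20); 
    print('red',len(P),'u at v=125,168:',x0+vx/vy*(125-y0),x0+vx/vy*(168-y0),'angle',np.degrees(np.arctan2(vx,vy)),'green',len(xx),xx.mean()+280,yy.mean()+112)
cv2.imwrite("pics/m9.png",np.vstack([crop(B,265,110,100,600)]))
```

```text
13.5667 [591.30872846 -87.17536791 219.18201937]
red 46 u at v=125,168: 289.94562 296.43076 angle 8.576523 green 3 296.0 135.0
red 50 u at v=125,168: 290.4817 296.28326 angle 7.6839743 green 15 295.73333333333335 131.0
```

View pics/m9.png

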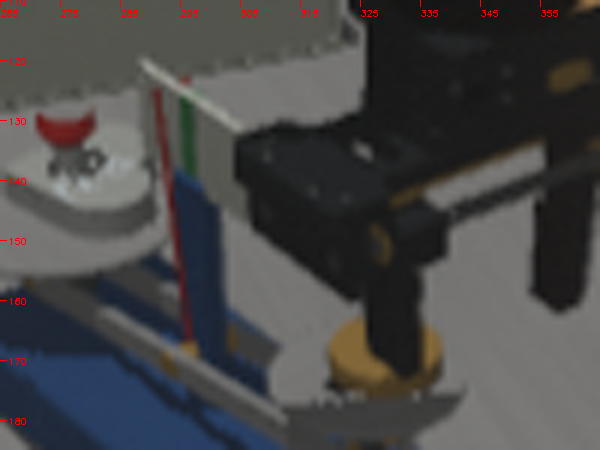

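Call:
{"api": "carry_out", "payload": {"travel": [[-0.2085,-0.1765,0.0],[-0.2085,-0.1765,0.0],[-0.2085,-0.1765,0.0],[-0.2085,-0.1765,0.0],[-0.2085,-0.1765,0.0],[-0.2085,-0.1765,0.0],[-0.2085,-0.1765,0.05],[-0.2085,-0.1765,0.09],[-0.2085,-0.1765,0.13],[-0.2085,-0.1765,0.16],[-0.2085,-0.1765,0.16],[-0.2085,-0.1765,0.16],[-0.2085,-0.1765,0.16],[-0.2085,-0.1765,0.16],[-0.2085,-0.1765,0.16]], "rotation": [[0,0,90],[0,0,90],[0,0,90],[0,0,90],[0,0,90],[0,0,90],[0,0,90],[0,0,90],[0,0,90],[0,0,90],[0,0,90],[0,0,90],[0,0,90],[0,0,90],[0,0,90]], "fingers": 0.066}}

```text
clock: 14.82
tcp_pos: [484.2, -332.9, 58.2]
eef_rot: [[0.956, 0.295, 0.0], [0.295, -0.956, 0.001], [0.001, -0.001, -1.0]]
contact_force: [0.1, 0.5, -0.2]
opening: 66.0
```

Run:
```python
from h import *
b=cams.capture("side"); s=manip.read_state(); print(s['clock'],s['tcp_pos'])
for im in(b["img"],):
    im=im.astype(float); R=im[112:175,280:316]
    red=R[:,:,2]-np.maximum(R[:,:,0],R[:,:,1])
    yy,xx=np.nonzero(red>25); P=np.c_[xx+280,yy+112].astype(np.float32); P=P[P[:,1]<168]
    vx,vy,x0,y0=cv2.fitLine(P,cv2.DIST_HUBER,0,.01,.01).ravel(); 
    print('red',len(P),x0+vx/vy*(125-y0),x0+vx/vy*(168-y0),'angle',np.degrees(np.arctan2(vx,vy)))
# predicted pointer angle vs tilt: scale centre = pan + 130*y axis
th=np.radians(17.5); Y=np.array([-np.sin(th),np.cos(th)]); O=np.array([580.5,17.5])+130*Y
for t in(0,.02,.04,.06,.1,.15):
    a=.15-t; P=[pj(b,(*(O+Y*L*np.sin(a)),110+L*np.cos(a))) for L in(0,100)]
    d=P[0]-P[1]; print(t,P[0].round(1),P[1].round(1),np.degrees(np.arctan2(d[0],d[1])).round(2))
```

```text
14.8667 [ 484.09492971 -333.22882034   58.30770884]
red 6 276.00354 310.72263 angle 38.91814
0 [298.4 159.7] [293.9 127.9] 7.93
0.02 [298.4 159.7] [294.3 128.1] 7.28
0.04 [298.4 159.7] [294.7 128.3] 6.62
0.06 [298.4 159.7] [295.1 128.6] 5.95
0.1 [298.4 159.7] [295.9 129. ] 4.56
0.15 [298.4 159.7] [296.9 129.7] 2.74
```

Call:
{"api": "carry_out", "payload": {"travel": [[0,0.001,0.025],[0,0.001,0.045],[0,0.001,0.0515],[0,0.001,0.0515]], "rotation": [[0,0,0],[0,0,0],[0,0,0],[0,0,0]]}}

```text
clock: 15.2
tcp_pos: [483.4, -334.4, 6.5]
eef_rot: [[0.956, 0.292, -0.001], [0.292, -0.956, 0.002], [0.0, -0.002, -1.0]]
contact_force: [-0.4, 0.3, 0.6]
opening: 66.1
```

Call:
{"api": "carry_out", "payload": {"travel": [[0,0,0],[0,0,0],[0,0,0],[0,0,0],[0,0,0]], "rotation": [[0,0,0],[0,0,0],[0,0,0],[0,0,0],[0,0,0]], "fingers": 0.039, "newtons": 10}}

```text
clock: 15.62
tcp_pos: [483.9, -335.3, 7.1]
eef_rot: [[0.957, 0.291, 0.001], [0.291, -0.957, -0.0], [0.001, 0.0, -1.0]]
contact_force: [0.3, 0.3, 2.6]
opening: 44.7
```

Call:
{"api": "carry_out", "payload": {"travel": [[0,0,0],[0,0,0],[0,0,0],[0,0,0],[0,0,0],[0,0,0],[0,0,0],[0,0,0],[0,0,0],[0,0,0],[0,0,0],[0,0,0],[0,0,0],[0,0,0],[0,0,0],[0,0,0],[0,0,0]], "rotation": [[0,0,0],[0,0,0],[0,0,-90],[0,0,-90],[0,0,-90],[0,0,-90],[0,0,-90],[0,0,-90],[0,0,-90],[0,0,-90],[0,0,-90],[0,0,-90],[0,0,-90],[0,0,-90],[0,0,-90],[0,0,-90],[0,0,-90]], "fingers": 0.06}}

```text
clock: 17.03
tcp_pos: [483.3, -335.3, 6.5]
eef_rot: [[-0.288, 0.958, -0.0], [0.958, 0.288, 0.0], [0.0, 0.0, -1.0]]
contact_force: [0.2, -0.0, -0.2]
opening: 60.0
```

Call:
{"api": "carry_out", "payload": {"travel": [[0,0,0],[0,0,0],[0,0,0],[0,0,0],[0,0,0]], "rotation": [[0,0,0],[0,0,0],[0,0,0],[0,0,0],[0,0,0]], "fingers": 0.039, "newtons": 15}}

```text
clock: 17.45
tcp_pos: [483.4, -335.2, 6.6]
eef_rot: [[-0.29, 0.957, -0.0], [0.957, 0.29, -0.0], [0.0, -0.0, -1.0]]
contact_force: [-0.7, -0.3, -0.5]
opening: 45.7
```

Call:
{"api": "carry_out", "payload": {"travel": [[0,0,-0.04],[0,0,-0.08],[0,0,-0.12],[0.1,0.066,-0.185],[0.309,0.206,-0.185],[0.309,0.206,-0.185],[0.309,0.206,-0.185],[0.309,0.206,-0.185],[0.309,0.206,-0.185],[0.309,0.206,-0.185],[0.309,0.206,-0.185],[0.309,0.206,-0.185],[0.309,0.206,-0.185],[0.309,0.206,-0.185],[0.309,0.206,-0.185],[0.309,0.206,-0.185]], "rotation": [[0,0,0],[0,0,0],[0,0,0],[0,0,0],[0,0,0],[0,0,0],[0,0,0],[0,0,0],[0,0,0],[0,0,0],[0,0,0],[0,0,0],[0,0,0],[0,0,0],[0,0,0],[0,0,0]]}}

```text
clock: 18.78
tcp_pos: [590.2, 18.2, 191.2]
eef_rot: [[-0.288, 0.957, -0.001], [0.957, 0.288, -0.001], [-0.001, -0.001, -1.0]]
contact_force: [-0.2, -0.4, -2.3]
opening: 46.0
```

```bash
cat > chk2.py <<'E'
from h import *
b=cams.capture("side"); s=manip.read_state(); print(s['clock'],s['tcp_pos'].round(1),s['contact_force'].round(1),round(s['opening'],1))
im=b["img"].astype(float); R=im[112:175,280:316]
red=R[:,:,2]-np.maximum(R[:,:,0],R[:,:,1])
yy,xx=np.nonzero(red>25); P=np.c_[xx+280,yy+112].astype(np.float32); P=P[P[:,1]<168]
vx,vy,x0,y0=cv2.fitLine(P,cv2.DIST_HUBER,0,.01,.01).ravel(); 
print('red',len(P),P[:,1].min(),x0+vx/vy*(125-y0),x0+vx/vy*(168-y0),'angle',np.degrees(np.arctan2(vx,vy)))
E
python3 chk2.py
```

```text
18.8333 [590.2  17.9 191.3] [-0.5  0.2 -1.4] 45.8
red 43 129.0 290.23172 296.52097 angle 8.321141
```

Call:
{"api": "carry_out", "payload": {"travel": [[0.0024,0.0015,0.005],[0.0024,0.0015,0.01],[0.0024,0.0015,0.01],[0.0024,0.0015,0.01],[0.0024,0.0015,0.01]], "rotation": [[0,0,0],[0,0,0],[0,0,0],[0,0,0],[0,0,0]]}}

```text
clock: 19.25
tcp_pos: [591.4, 22.7, 181.5]
eef_rot: [[-0.29, 0.957, -0.0], [0.957, 0.29, -0.0], [0.0, -0.0, -1.0]]
contact_force: [-0.3, -0.9, -1.7]
opening: 45.8
```

```bash
python3 chk2.py
```

```text
19.3 [591.6  22.8 181.6] [ 0.9 -0.  -1.9] 45.6
red 36 130.0 290.40982 296.38522 angle 7.9113026
```

Call:
{"api": "carry_out", "payload": {"travel": [[-0.002,-0.001,0],[-0.002,-0.001,0],[-0.002,-0.001,0],[-0.002,-0.001,0],[-0.002,-0.001,0],[-0.002,-0.001,0]], "rotation": [[0,0,0],[0,0,0],[0,0,0],[0,0,0],[0,0,0],[0,0,0]]}}

```text
clock: 19.8
tcp_pos: [591.2, 20.9, 181.7]
eef_rot: [[-0.291, 0.957, 0.0], [0.957, 0.291, 0.0], [0.0, 0.0, -1.0]]
contact_force: [-0.2, 0.6, -0.6]
opening: 45.5
```

```bash
python3 chk2.py
```

```text
19.85 [591.2  20.9 181.6] [-0.5 -0.6 -0.4] 45.9
red 37 129.0 290.2475 296.4146 angle 8.161767
```

Call:
{"api": "carry_out", "payload": {"travel": [[0,0,0.003],[0,0,0.006],[0,0,0.008],[0,0,0.01],[0,0,0.012],[0,0,0.014],[0,0,0.014]], "rotation": [[0,0,0],[0,0,0],[0,0,0],[0,0,0],[0,0,0],[0,0,0],[0,0,0]]}}

```text
clock: 20.43
tcp_pos: [590.9, 20.8, 167.1]
eef_rot: [[-0.291, 0.957, -0.001], [0.957, 0.291, -0.0], [0.0, -0.001, -1.0]]
contact_force: [-0.5, -0.2, -1.2]
opening: 45.8
```

```bash
python3 chk2.py; python3 chk.py | head -1
```

```text
20.4833 [591.   20.8 167.4] [-0.2  0.4 -3.2] 45.6
red 37 123.0 290.59268 296.30707 angle 7.569848
20.5333 [591.1  20.8 167.5] [ 0.4 -0.4 -1.1] 45.9 [288.66, 292.69, 294.22]
```

Run:
```python
from h import *
b=cams.capture("side"); g=b["img"].astype(float).mean(2); I=cv2.imread("pics/side0.png").astype(float).mean(2)
J=None
for u in(320,324,330,335,340): print(u,'init',I[166:196,u].astype(int),'\n    now ',g[166:196,u].astype(int))
Y=np.array([-.3,.954]);C=np.array([580.6,17.8])
d=np.array([230-580.6,-989-17.8]);d/=np.linalg.norm(d)
for z in(139.5,137,131): print(z,'near rim',pj(b,(*(C+45*d),z)).round(1),'slot -x end',pj(b,(*(C-18*np.array([.954,.3])),z)).round(1))
sat=b["img"][:,:,2].astype(int)-b["img"][:,:,0]
print(sat[150:192,330])
print(sat[150:192,336])
```

```text
320 init [112 113 112 111 112 108  76  33  79 108 112 112 113 113 104  80  61  59
  57  54  52  53  51  42  40  40  39  40  38  38] 
    now  [54 51 49 47 46 46 44 34 26 45 58 59 60 60 59 63 65 60 58 57 54 50 52 47
 39 38 37 38 37 35]
324 init [111 111 112 108  76  31  32  41  88 112 113 113 113 113 111  91  55  47
  52  46  38  36  39  38  37  36  37  38  36  37] 
    now  [ 50  51  50  50  50  51  52  51  51  54  58  60  59  60  89 110  92  55
  48  52  45  36  39  41  37  35  35  35  35  35]
330 init [ 52  48  40  36  40  87 111 112 112 112 112 113 112 111 109  87  56  59
  63  63  52  39  39  39  39  39  39  38  36  38] 
    now  [ 37  36  40  46  50  50  53  54  54  54  58  60  60  94 114 110  85  59
  50  38  39  38  38  38  37  38  37  36  36  36]
335 init [110 110 112 111 111 112 112 112 113 112 111 110 111 100  91 105 115 115
 107  85  54  40  40  40  40  39  40  39  39  39] 
    now  [ 51  50  50  50  49  51  52  50  52  57  60  93 114 115 103  93 108 118
 109  78  43  39  38  38  38  38  38  39  38  38]
340 init [111 111 112 113 113 113 113 112 111 108  98  91 105 114 114 115 115 115
 114 113 113 114  99  65  41  40  39  39  39  41] 
    now  [115 105  80  63  60  60  61  61  94 114 110  99  92 107 117 118 119 118
 118 117 117 118 101  66  41  38  39  39  39  40]
139.5 near rim [325.4 181.7] slot -x end [319.9 174.1]
137 near rim [325.4 182.4] slot -x end [319.9 174.9]
131 near rim [325.4 184.3] slot -x end [319.9 176.7]
[  3  10  28  30  32  32  30  31  31  31  33  35  34  34  21   5   5   5
  12  25  32  32  33  36  35  34  15   1   0   1   3   2   4  22   9 -21
 -22 -23 -22 -22 -22 -21]
[  1   1   1   7  19  28  29  31  30  27  22  14   7   5  13  28  32  31
  31  31  31  31  30  29  16   3   1   3   2   2   3   2   2   2   2  -1
 -11 -21 -22 -21 -21 -20]
```

Call:
{"api": "carry_out", "payload": {"travel": [[0,0,0.005],[0,0,0.01],[0,0,0.015],[0,0,0.02],[0,0,0.024],[0,0,0.027],[0,0,0.03],[0,0,0.033],[0,0,0.036],[0,0,0.038],[0,0,0.039],[0,0,0.039],[0,0,0.039]], "rotation": [[0,0,0],[0,0,0],[0,0,0],[0,0,0],[0,0,0],[0,0,0],[0,0,0],[0,0,0],[0,0,0],[0,0,0],[0,0,0],[0,0,0],[0,0,0]]}}

```text
clock: 21.67
tcp_pos: [591.2, 20.8, 128.7]
eef_rot: [[-0.291, 0.957, 0.0], [0.957, 0.291, -0.0], [-0.0, 0.0, -1.0]]
contact_force: [-1.4, 0.3, -0.2]
opening: 45.7
```

```bash
python3 chk2.py
python3 - <<'E'
from h import *
b=cams.capture("side"); g=b["img"].astype(float).mean(2)
for u in(324,330,340): print(u,'now ',g[172:202,u].astype(int))
sat=b["img"][:,:,2].astype(int)-b["img"][:,:,0]
print(sat[150:196,330]);print(sat[150:196,336])
E
```

```text
21.7167 [591.2  20.8 128.7] [-0.9 -0.2 -0.1] 45.5
red 22 125.0 293.66336 296.33478 angle 3.554988
324 now  [44 41 39 41 48 53 51 51 57 60 60 60 61 60 76 68 48 53 53 46 40 44 40 35
 35 36 35 36 36 38]
330 now  [ 52  53  52  52  52  52  54  54  55  59  60  94 115 114  94  61  47  39
  38  38  37  37  35  35  36  36  36  37  37  39]
340 now  [ 88  63  60  60  60  60  60  93 112 101  94 108 118 117 117 118 102  66
  41  39  39  39  40  39  41  40  38  39  39  39]
[  2   0   1   0   2   3   2   2   2   2   3   2   3   2   5   5   5   5
   4  16  28  31  33  34  34  33  33  34  36  35  20   4   0   1   2   3
   1  12  13 -13 -22 -22 -19  -9   1  -1]
[  0   0   1   2   1   0   1   2   1   0   1   0   1   1   1   7  20  28
  29  31  31  30  28  29  31  31  30  28  19   7   1   2   3   3   3  -1
  -9 -22 -22 -22 -22 -21 -20 -21 -20 -21]
```

Call:
{"api": "carry_out", "payload": {"travel": [[0,0,0],[0,0,0],[0,0,0],[0,0,0],[0,0,-0.01],[0,0,-0.04],[0,0,-0.08],[0,0,-0.12],[-0.04,-0.015,-0.12],[-0.2,-0.1,-0.12],[-0.2,-0.1,-0.12],[-0.2,-0.1,-0.12],[-0.2,-0.1,-0.12],[-0.2,-0.1,-0.12],[-0.2,-0.1,-0.12],[-0.2,-0.1,-0.12],[-0.2,-0.1,-0.12],[-0.2,-0.1,-0.12]], "rotation": [[0,0,0],[0,0,0],[0,0,0],[0,0,0],[0,0,0],[0,0,0],[0,0,0],[0,0,0],[0,0,0],[0,0,0],[0,0,0],[0,0,0],[0,0,0],[0,0,0],[0,0,0],[0,0,0],[0,0,0],[0,0,0]], "fingers": 0.064}}

```text
clock: 23.27
tcp_pos: [554.3, -197.5, 248.8]
eef_rot: [[-0.294, 0.956, 0.0], [0.956, 0.294, 0.001], [0.001, 0.001, -1.0]]
contact_force: [1.2, 1.2, 0.1]
opening: 64.0
```

```bash
python3 chk2.py
python3 - <<'E'
from h import *
a=cams.capture("top");b=cams.capture("side"); B=b["img"]
I=cv2.imread("pics/side0.png").astype(float).mean(2);g=B.astype(float).mean(2)
for u in(324,330,335): print(u,I[174:196,u].astype(int),g[174:196,u].astype(int))
t=np.zeros((600,800,3),np.uint8); t[:450,:600]=crop(B,265,110,100,600); t[450:,:400]=crop(a["img"],195,150,120)[:150]
t[450:,400:]=crop(B,280,240,140)[:150]
cv2.imwrite("pics/m10.png",t)
E
```

```text
23.3167 [ 554.2 -197.6  248.7] [-0.3 -0.1  0.6] 63.6
red 34 125.0 294.19568 296.35074 angle 2.869114
324 [ 88 112 113 113 113 113 111  91  55  47  52  46  38  36  39  38  37  36
  37  38  36  37] [ 27  29  29  29  29  30  65 105 119 118 119 119 119  99  63  51  54  53
  46  44  44  38]
330 [112 112 112 113 112 111 109  87  56  59  63  63  52  39  39  39  39  39
  39  38  36  38] [26 26 26 27 26 26 26 27 26 27 27 28 28 26 28 32 37 38 38 37 36 37]
335 [113 112 111 110 111 100  91 105 115 115 107  85  54  40  40  40  40  39
  40  39  39  39] [26 26 27 27 26 28 26 27 27 26 27 27 27 26 27 27 27 29 35 39 38 39]
```

View pics/m10.png

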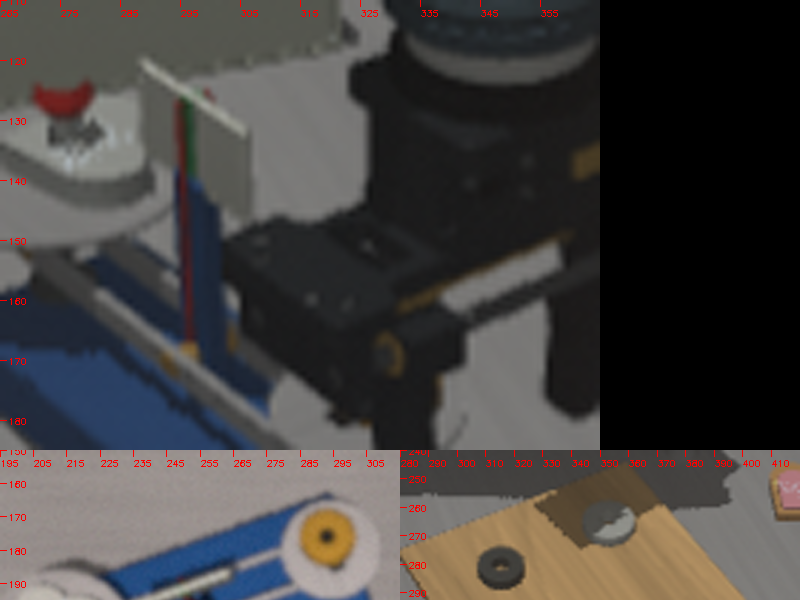

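Call:
{"api": "carry_out", "payload": {"travel": [[-0.04,-0.02,-0.01],[-0.08,-0.03,-0.02],[-0.1,-0.04,-0.02],[-0.1,-0.04,-0.02],[-0.1,-0.04,-0.02],[-0.1,-0.04,-0.02],[-0.1,-0.04,-0.02],[-0.1,-0.04,-0.02],[-0.1,-0.04,-0.02],[-0.1,-0.04,-0.02],[-0.1,-0.04,-0.02],[-0.1,-0.04,-0.02]], "rotation": [[0,0,0],[0,0,0],[0,0,0],[0,0,0],[0,0,0],[0,0,0],[0,0,0],[0,0,0],[0,0,0],[0,0,0],[0,0,0],[0,0,0]]}}

```text
clock: 24.42
tcp_pos: [544.5, -306.7, 268.6]
eef_rot: [[-0.291, 0.957, 0.0], [0.957, 0.291, 0.0], [0.0, 0.0, -1.0]]
contact_force: [0.1, 0.2, 0.1]
opening: 63.8
```

```bash
python3 chk2.py
python3 - <<'E'
from h import *
b=cams.capture("side"); g=b["img"].astype(float).mean(2); I=cv2.imread("pics/side0.png").astype(float).mean(2)
for u in(320,324,330,335,340): print(u,I[174:196,u].astype(int),g[174:200,u].astype(int))
# red pixels per row with green
im=b["img"].astype(int)
for v in range(124,142): print(v,[(int(x),)+tuple(im[v,x]) for x in range(292,299)])
E
```

```text
24.4667 [ 544.5 -306.8  268.7] [-0.2 -0.2  0.3] 64.1
red 35 125.0 294.12607 296.3747 angle 2.9934852
320 [ 79 108 112 112 113 113 104  80  61  59  57  54  52  53  51  42  40  40
  39  40  38  38] [37 41 43 35 32 30 31 29 29 29 31 37 37 31 29 28 34 44 51 50 47 40 37 36
 36 39]
324 [ 88 112 113 113 113 113 111  91  55  47  52  46  38  36  39  38  37  36
  37  38  36  37] [39 39 39 39 40 39 35 31 30 30 28 28 29 28 29 28 28 27 28 31 38 39 37 37
 37 38]
330 [112 112 112 113 112 111 109  87  56  59  63  63  52  39  39  39  39  39
  39  38  36  38] [39 39 39 38 39 39 39 37 41 55 51 35 30 29 29 29 28 28 28 29 29 28 28 29
 29 33]
335 [113 112 111 110 111 100  91 105 115 115 107  85  54  40  40  40  40  39
  40  39  39  39] [39 39 40 39 39 38 39 38 39 39 37 38 39 39 38 34 29 30 31 29 28 29 33 37
 37 31]
340 [111 108  98  91 105 114 114 115 115 115 114 113 113 114  99  65  41  40
  39  39  39  41] [27 33 38 39 39 39 39 39 38 39 39 39 38 35 31 29 29 28 28 29 30 29 28 29
 29 30]
124 [(292, np.int64(90), np.int64(96), np.int64(95)), (293, np.int64(127), np.int64(135), np.int64(135)), (294, np.int6
[... 5518 characters left out ...]
92, np.int64(126), np.int64(129), np.int64(130)), (293, np.int64(118), np.int64(118), np.int64(119)), (294, np.int64(53), np.int64(39), np.int64(44)), (295, np.int64(36), np.int64(33), np.int64(75)), (296, np.int64(65), np.int64(47), np.int64(42)), (297, np.int64(90), np.int64(65), np.int64(46)), (298, np.int64(94), np.int64(79), np.int64(69))]
141 [(292, np.int64(126), np.int64(128), np.int64(129)), (293, np.int64(118), np.int64(119), np.int64(119)), (294, np.int64(57), np.int64(41), np.int64(45)), (295, np.int64(34), np.int64(32), np.int64(76)), (296, np.int64(53), np.int64(39), np.int64(39)), (297, np.int64(80), np.int64(53), np.int64(37)), (298, np.int64(86), np.int64(62), np.int64(49))]
```

```bash
python3 -c "
from cell import workorder
print(workorder.job_done())"
```

```text
the job is handed in; nothing more can be done
None
```

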